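Change the blank in a sloped cradle and lock it with the latch-hook bar

ROBOT

A 6-joint arm with a two-finger parallel gripper is mounted at the origin on a cart in front of the work surface, level with it; the furniture and walls round the work are solid. World frame = base frame: x ahead of the robot, y to its left, z up, the work surface at z = 0. Lengths are in m, angles in degrees, forces in N, time in s.
With the tool pointing down it reaches from about 0.25 to 0.725 m from the base axis. Payload 9.7 kg.
Tool frame: the origin (TCP) lies at the very end of the fingers, on their centre line; the grasp point (between the pads) lies grasp_offset behind it (grasp_offset is the distance from the TCP to the grasp point, in m); z points along the fingers, y is the line along which they close (so a half turn about z gives the same grasp; the last joint's range is limited). The gripper opens to 85 mm and grips with 20 to 120 N. Pads are 22 mm wide; open, the fingers measure 114 mm over their backs; the gripper's body (76 mm by 85 mm) begins 54 mm behind the grasp point. The pads swing forward as they close: fully open they stand 13 mm farther back than shut.
Start: joints at [-74.485, 4.979, 10.078, 95.1, 0, 90], TCP at [0.147, -0.53, 0.2] pointing down, gripper open.
Joint ranges: [-179.16, 179.16], [-48.56, 103.87], [-65.8, 70.77], [-126.05, 130.52], [-82.76, 87.17], [-180, 180]. Speed limits (degrees/s): [127.2, 127.2, 147.25, 180, 180, 180].

INTERFACE

Orientations are given as [roll, pitch, yaw] about the fixed x, y, z axes, in that order (R = Rz(yaw) Ry(pitch) Rx(roll)).
In Python, from workcell import get_obs, camera, calibration, job_done, recognise, cut_out, mark_of, grasp_offset gives the robot as it stands.
- The arm moves only by the tool servo_tool, never from a script. Its argument "moves" is a list of rows, each a list of 3 entries, a list of its own where there are three numbers: the turn, a rotation vector about the tool's x, y, z in degrees, then the shift along the tool's x, y, z in m, then the opening in per cent of the stroke, from 0 (shut) to 100 (fully open). In form: [[[ax, ay, az], [x, y, z], claw], ...]. A call has 1 to 12 rows; each row shifts and turns the commanded pose from where the row before left it, along the tool's axes as they then stand; what a row does not reach is not made up. A row lasts 1/10 s, in which the tool goes at most 50 mm and 8.59 degrees, less where a joint would pass 70% of its speed; a pose out of reach is approached as far as the arm can. A call is refused whole if a number of a shift passes 0.05 or a number of a turn 8.59, either way. A call with a gripper value outside its range is refused whole. The fingers move at their own pace and stop on an object; "force" is the grip in N (left out, the last holds). Time passes only in rows, so rows that do not move let the fingers close. It gives the time, the measured TCP pose, the force, the opening and the grip force at its end, in the units of the state.
- get_obs(): the state, without advancing time (a new reading comes with each control period).
- camera(name): name is "scene" or "side" or "wrist"; returns (picture, depth): 384x512x3 uint8, red, green, blue; 384x512 float32, m along the optical axis (not along the pixel's ray), 0 where there is no reading.
- calibration(name): a dict with "camera_matrix" (3x3 intrinsics, pixels), "R" (3x3) and "t" (3): a world point X has camera coordinates R X + t. Camera axes: x right, y down, z forward; pixel columns grow to the right and rows downward; lengths in m; the calibration is good to about 2 mm. A picture is of the moment at which its call begins: read the wrist's pose just before it. calibration takes no time and is no camera call; for the wrist camera it gives the pose at the moment of the call.
- job_done(): hands the job in; it is judged then, once.
Trained networks look in the newest picture that a camera, given by its name, has taken for a name from the list of things; names that differ only in an ending like _2 or _b are one class to them, and where a whole thing is asked for, a point or a joint stands for the part that bears it (a point fixed in the world has none). Each returns a list of dicts, best first, with "score" (0 to 1); they miss things now and then, are a little off and sometimes report something else, mostly with a low value. They report only what shows in the picture. A call takes as long as a camera call.
- recognise(name, camera): "xyz" ([x, y, z] in m, in the coordinates of the camera as it stood for that picture, good to about 4 mm: the middle of the surface that is visible of it).
- cut_out(name, camera): "mask" (384x512 bool, what is visible of it).
- mark_of(name, camera): "xyz" ([x, y, z] in m, in the coordinates of the camera as it stood for that picture, good to about 4 mm: a listed point, or the origin of a listed thing).
The state is a dict: "time": time; "q": joint angles; "qd": joint speeds; "joint_efforts": joint torques, N m; "ee_pos": TCP position; "tcp_rot": TCP orientation; "wrist_force": force on the tool from outside, world axes, zero at the start; "torque": the same for the moment, N m; "opening": finger opening in m; "grasp_force": force on a finger pad.
Only numpy, scipy, OpenCV 4.12 (cv2) and the standard library are available. Lean on these libraries where they do the work, as an engineer would, in place of code of your own. Each camera call takes 0.05 s, during which the arm holds its last target. There are 200 camera calls.

TASK

Take the finished blank out of the sloped cradle and lay it flat on the worktop, then lay the other blank, the one lying on the worktop, centrally across the cradle's two rests. Then fetch the clamp bar and push its two hooks onto the cradle's two pins, over the blank, until both sprung latches have flipped shut behind the pins, and let go.

Things in the scene. Friction and masses are not known exactly. Their poses are not given: they have to be found in the camera images.
- cradle: Plywood drilling cradle, fixed to the worktop during a run but standing elsewhere each time. Base board 190 x 130 x 12 mm; origin at the centre of its underside, z up, x pointing away from the robot side (uphill), y along the width. Carries the sloped bed.
- bed: The cradle's sloped bed: a board 224 mm (own x, uphill, away from the robot side) x 140 mm (own y, level), sloping 30 degrees. Origin at the centre of its top face, 88 mm above the worktop; own z square to the board, leaning 30 degrees from vertical towards the robot side. Carries two wooden rests (see rest_mid) and two level steel pins along y (see pin_low, pin_high).
- rest_mid (a point): Where the middle of a rested blank lies: (1, 0, 31) mm in the bed frame. The rests are at y = +-52 mm, 24 mm wide; seat 20 mm above the board, flared lips about 10 mm high downhill and uphill of the blank: channel 28 mm wide at the seat, 38 mm at the top. The 80 mm between the rests is open under the blank for fingers. A blank lies along the bed's y.
- pin_low (a point): Middle of the lower pin (steel, 14 mm diameter, along the bed's y, 42 mm above the board, at bed x = -85 mm), held by two steel cheeks whose inner faces are 59 mm apart and which reach 52 mm above the board.
- pin_high (a point): Middle of the upper pin, the same, at bed x = +85 mm.
- old_blank: Dark square wooden blank 22 x 150 x 22 mm, long along own y, 0.1 kg; lies in the cradle's rests at the start, with its axes about parallel to the bed's. Origin at the centre of its underside.
- old_blank_mid (a point): Centre of the old blank.
- new_blank: Square wooden blank of the same size, 22 x 150 x 22 mm, long along own y, 0.1 kg; lies flat on the worktop at the start, near the robot. Origin at the centre of its underside.
- new_blank_mid (a point): Centre of the new blank.
- clamp_bar: Clamp bar, 0.36 kg, 207 mm long (own x), 34 mm wide over the hooks, 84 mm high, the same either way round; stands astride the cable on the tips of its two downward hooks. Origin between the tips, z up. Home, it lies parallel to the bed, its x along the bed's x (either sense), its origin 6 mm off the bed's board; a rubber pad under its middle (37.5 mm height) is then 1.5 mm above the blank.
- bar_grip (a point): Middle of the bar's wooden grip, (0, 0, 71) mm in the bar frame: x +-30 mm, y +-12 mm (24 mm to grip across), heights 58 to 84 mm; below it the steel bar, 24 mm wide too, heights 43 to 59 mm.
- hook_a (a point): Seat in the hook at the bar's +x end, where the pin's middle lies when home: (85, 0, 36) mm in the bar frame. The mouth opens downward, 28 mm wide at the tips (height 0), 17 mm from 10 mm height, roof at 43 mm; hook outer face at x = 103 mm, flat top at 59 mm height.
- hook_b (a point): The same for the hook at the bar's -x end: (-85, 0, 36) mm.
- latch_a (a joint): Sprung brass latch across the mouth of the hook at the +x end, 14 mm above the hook's tips: 0 shut (as at the start), up to 1.5 rad folded inward. An entering pin folds it in against its spring (about 2 to 6 N for each hook) and it flips back to 0 once the pin is at the roof.
- latch_b (a joint): The same for the hook at the -x end.
- cable_bend (a point): A point on the black cable that lies fixed on the worktop, 8 mm thick and the same in every run: from here it runs nearly straight away from the robot along world x (0.20 m on, it has shifted 13 mm to the right), and the other way obliquely towards the robot and right, to 0.24 m nearer and 0.10 m further right. A blank laid across it would not lie flat.

How it is judged (in metres and radians):
On the way, in this order (a step that is already met when the one before it is completed fails the run):
1. the old blank lies flat on the worktop, off the cradle (height (world z) of old_blank_mid below 0.03 m and angle between old_blank's own y axis and vertical between 1.47 and 1.67 rad and contact force between old_blank and cradle below 0.05 N), for 0.2 s.
2. the new blank lies across both rests of the cradle (all of step 1 and x of new_blank_mid in the frame of bed between -0.005 and 0.008 m and y of new_blank_mid in the frame of bed between -0.025 and 0.025 m and z of new_blank_mid in the frame of bed between 0.028 and 0.034 m and angle between the y axis of new_blank and the y axis of bed, either way round below 0.08 rad), for 0.2 s.
3. both hooks of the clamp bar sit on the pins and both latches have shut (((x of hook_a in the frame of bed between 0.08 and 0.09 m and z of hook_a in the frame of bed between 0.036 and 0.048 m and y of hook_a in the frame of bed between -0.018 and 0.018 m and x of hook_b in the frame of bed between -0.09 and -0.08 m and z of hook_b in the frame of bed between 0.036 and 0.048 m and y of hook_b in the frame of bed between -0.018 and 0.018 m) or (x of hook_a in the frame of bed between -0.09 and -0.08 m and z of hook_a in the frame of bed between 0.036 and 0.048 m and y of hook_a in the frame of bed between -0.018 and 0.018 m and x of hook_b in the frame of bed between 0.08 and 0.09 m and z of hook_b in the frame of bed between 0.036 and 0.048 m and y of hook_b in the frame of bed between -0.018 and 0.018 m)) and value of joint each of latch_a, latch_b below 0.2 rad), for 0.2 s.
At the end, for the whole second after the job is handed in: Old blank level on the worktop, off the cradle; new blank in both rests (within 6 mm across, 25 mm along, 3 mm in height, 0.08 rad); both hooks on the pins (5 mm along the slope, 6 mm in depth, 18 mm sideways), either way round; both latches shut (under 0.2 rad); all at rest (all of step 2 and all of step 3 and linear speed of each of old_blank, new_blank, clamp_bar below 0.02 m/s); the robot touches nothing.
It also fails if it takes over 61 s, if anything falls off the work surface, if the arm or the gripper's body presses on something with over 40 N, if the wrist force passes 120 N, or if a joint passes its speed limit or range.

## Working session

There is one attempt and no reset: what is moved stays moved. The work goes in short steps, Python scripts to look and compute and a tool call to move; the robot and the scene stay as the last step left them, time stands still between calls to the robot, and variables do not carry over. Pictures are saved under pics/ and viewed, at most 10 in all, crops included, and the job is handed in when it is done.

Besides the shell and the picture viewer there is one more tool, called by a JSON object that holds its "method" and its "body". servo_tool: Moves the arm, as the interface text tells. Its arguments: {"type":"object","properties":{"moves":{"type":"array"},"force":{"type":"number"}},"required":["moves"]}

```bash
mkdir -p pics; ls
cat > h.py <<'E'
import numpy as np,cv2
from workcell import *
from scipy.spatial.transform import Rotation as Ro
def W(c,x,cal=None):
    k=cal or calibration(c); return np.array(k["R"]).T@(np.array(x)-np.array(k["t"]))
def cloud(c,d,m,cal=None):
    k=cal or calibration(c);K=np.array(k["camera_matrix"])
    v,u=np.nonzero(m&(d>0));z=d[v,u]
    P=np.c_[(u-K[0,2])/K[0,0]*z,(v-K[1,2])/K[1,1]*z,z]
    return (P-np.array(k["t"]))@np.array(k["R"])
def save(n,p): cv2.imwrite(f"pics/{n}.png",p[:,:,::-1])
E
python3 - <<'E'
from h import *
np.set_printoptions(precision=4,suppress=True)
print(get_obs(),grasp_offset)
ims=[]
for c in("scene","side"):
    p,d=camera(c);save(c,p)
    for n in("bed","old_blank_mid","new_blank_mid","bar_grip","hook_a","hook_b","pin_low","pin_high","rest_mid","cable_bend"):
        try: print(c,n,[(round(r["score"],2),W(c,r["xyz"])) for r in mark_of(n,c)[:2]])
        except Exception as e: print(c,n,e)
    for n in("old_blank","new_blank","clamp_bar","bed"):
        r=cut_out(n,c)
        if r:
            X=cloud(c,d,r[0]["mask"]);m=np.median(X,0);e=np.linalg.eigh(np.cov(X.T));print(c,n,len(X),round(r[0]["score"],2),m,"axis",e[1][:,2],"min",np.percentile(X,2,0),"max",np.percentile(X,98,0))
E
```

```text
pics
{'time': 0.0, 'q': array([-74.484 ,   5.0129,  10.0342,  95.1   ,  -0.0014,  89.9998]), 'qd': array([ 0.0278, -0.0047, -0.062 ,  0.0181,  0.0263, -0.0038]), 'joint_efforts': array([  0.0021, -52.0385,  46.4806,   0.0163,   0.0002,   0.    ]), 'ee_pos': array([ 0.147 , -0.5297,  0.1994]), 'tcp_rot': array([-179.9213,    0.0014,   15.5162]), 'wrist_force': array([ 0.1593,  0.4042, -0.0565]), 'torque': array([-0.0023, -0.0102,  0.0303]), 'grasp_force': 0.0, 'opening': 0.0853105751991255} 0.0187
scene bed [(0.9, array([ 0.5321, -0.0547,  0.0904]))]
scene old_blank_mid [(0.68, array([ 0.5143, -0.0459,  0.1147]))]
scene new_blank_mid [(0.5, array([ 0.3649, -0.2938,  0.0099]))]
scene bar_grip [(0.58, array([ 0.5759, -0.3871,  0.0711]))]
scene hook_a [(0.8, array([ 0.6083, -0.308 ,  0.036 ])), (0.66, array([ 0.5489, -0.4685,  0.0363]))]
scene hook_b [(0.8, array([ 0.6083, -0.308 ,  0.036 ])), (0.66, array([ 0.5489, -0.4685,  0.0363]))]
scene pin_low [(0.58, array([ 0.4399, -0.0508,  0.0827])), (0.48, array([ 0.5174, -0.0442,  0.1133]))]
scene pin_high [(0.65, array([ 0.5853, -0.0554,  0
[... 1265 characters left out ...]
.5892, -0.0558,  0.1678]))]
side rest_mid [(0.66, array([ 0.5299, -0.0547,  0.0023]))]
side cable_bend [(0.88, array([ 0.4072, -0.3565,  0.0062]))]
side old_blank 780 0.9 [ 0.5147 -0.0316  0.1246] axis [-0.0171 -0.9998  0.0069] min [ 0.5042 -0.1115  0.1122] max [0.5298 0.0327 0.1305]
side new_blank 609 0.56 [ 0.3643 -0.2886  0.0221] axis [-0.7618 -0.6478  0.0006] min [ 0.3061 -0.3387  0.0033] max [ 0.421  -0.2409  0.0256]
side clamp_bar 1166 0.69 [ 0.581  -0.3712  0.0589] axis [-0.3258 -0.9448 -0.0342] min [ 0.5317 -0.4953  0.0012] max [ 0.6284 -0.2873  0.0875]
side bed 5783 0.64 [ 0.5457 -0.0385  0.1025] axis [-0.8671  0.0206 -0.4978] min [ 0.4377 -0.1176  0.0353] max [0.6297 0.0171 0.1746]
```

View pics/scene.png

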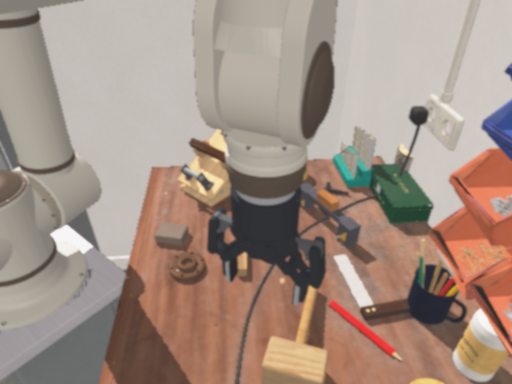

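View pics/side.png

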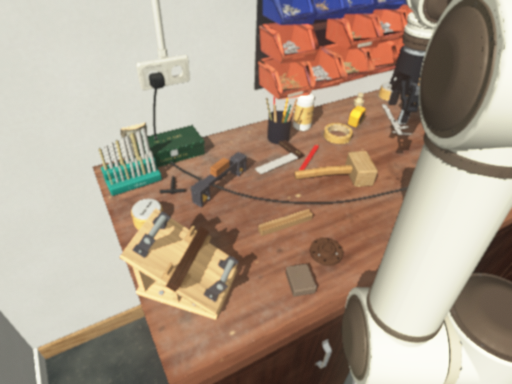

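```bash
cat >> h.py <<'E'
np.set_printoptions(precision=4,suppress=True)
BO=np.array([0.533,-0.0545,0.088]);BY=-1.5
def bedR(yaw=None): return Ro.from_euler("xyz",[0,-30,BY if yaw is None else yaw],degrees=True).as_matrix()
# bed x uphill: (cos30,0,sin30) -> Ry(-30)
def bp(p): return BO+bedR()@np.array(p)
def tool_from(z,y): # tool axes from world
    z=np.array(z,float);z/=np.linalg.norm(z);y=np.array(y,float);y-=z*(y@z);y/=np.linalg.norm(y)
    return np.c_[np.cross(y,z),y,z]
def down(yaw): return Ro.from_euler("xyz",[180,0,yaw],degrees=True).as_matrix()
def plan(P1,R1,N,start=None):
    """constant rows (turn, shift) x N from start/current to goal"""
    if start is None:
        o=get_obs();p0,R0=np.array(o["ee_pos"]),Ro.from_euler("xyz",o["tcp_rot"],degrees=True).as_matrix()
    else: p0,R0=start
    r=Ro.from_matrix(R0.T@R1).as_rotvec(degrees=True)
    M=np.zeros((3,3))
    for i in range(N): M+=R0@Ro.from_rotvec(r/N*(i+.5),degrees=True).as_matrix()
    s=np.linalg.solve(M,np.array(P1)-p0)
    print("N",N,"turn",np.round(r/N,2),"shift",np.round(s,4),"tot",np.round(r,1),np.round(R0.T@(np.array(P1)-p0),4))
    return np.array(P1),R1
E
python3 - <<'E'
from h import *
p,d=camera("side")
X=cloud("side",d,np.ones_like(d,bool))
print(bedR()@[1,0,0],bedR()@[0,0,1])
# heightmap 2cm cells max z (mm)
print("rows x, cols y:",np.arange(0.10,-0.46,-.02).round(2))
for x in np.arange(.2,.74,.02):
    print("%.2f"%x," ".join("%4d"%(1000*np.percentile(X[m][:,2],90)) if (m:=(abs(X[:,0]-x)<.01)&(abs(X[:,1]-y)<.01)).sum()>2 else "   ." for y in np.arange(0.10,-0.46,-.02)))
b=bedR();Rg=tool_from(-b[:,2],b[:,0])
s=plan(bp([1,0,31+110]*np.array(.001)) if 0 else bp(np.array([1,0,141])/1000),Rg,24)
E
```

```text
[ 0.8657 -0.0227  0.5   ] [-0.4998  0.0131  0.866 ]
rows x, cols y: [ 0.1   0.08  0.06  0.04  0.02 -0.   -0.02 -0.04 -0.06 -0.08 -0.1  -0.12
 -0.14 -0.16 -0.18 -0.2  -0.22 -0.24 -0.26 -0.28 -0.3  -0.32 -0.34 -0.36
 -0.38 -0.4  -0.42 -0.44 -0.46]
0.20    .  193  601  623  630  629  625  619    .    0    0    2    2    3    3    2    3    7    3    3    3    3    2    3    3    2    2    8    3
0.22    .    .    .    .  602  607  608  604    1    1    2    2    2    3    3   13   15   18   15    3    3    3    3    3    3    2    7    8    3
0.24    .    .    .    .    .    .    .    2    1    2    3    2    2    2    3   14   22   22   22   14    3    3    3    3    3    3    9    3    3
0.26    .    .    .    .    .    .    0    1    2    3   22   26   23    2    3   14   22   22   20   13    2    3    2    3    3    4    9    3    3
0.28    .    .    .    .    .    1    1    2    3    3   26   27   27   26    3   10   15   15   15    2    3    2    3    3    3    9    5    3    3
0.30    .    .    .    .    1    1    2    3    3   10   26   27   27   26    3    3    3    2    3    2
[... 2607 characters left out ...]
  .    .    .    .    .    3    2    .    .    .    .    .    .    .    .    3    3    3    3    3    5    3    3    3    8    3    3    3
0.68    .    .    .    .    .    .    .    2    2    .    .    .    .    .    .   50   49    3    3    3    3   12   12    3    2    8    3    3    4
0.70    .    .    .    .    .    .    .    .    2    .    .    .    .   48   49   50   49   49    3    2    2   13   13    3    3    7    9    4    3
0.72    .    .    .    .    .    .    .    .    .    .    2    2    3   47   50   49   49    .    .    3   12   13   13   13    8    3    9    3    3
N 24 turn [-1.07  0.8  -2.97] shift [ 0.0254 -0.0022  0.0005] tot [-25.8  19.1 -71.2] [ 0.4324 -0.3753 -0.0105]
```

{"method": "servo_tool", "body": {"moves": [[[-1.07,0.8,-2.97],[0.0254,-0.0022,0.0005],100],[[-1.07,0.8,-2.97],[0.0254,-0.0022,0.0005],100],[[-1.07,0.8,-2.97],[0.0254,-0.0022,0.0005],100],[[-1.07,0.8,-2.97],[0.0254,-0.0022,0.0005],100],[[-1.07,0.8,-2.97],[0.0254,-0.0022,0.0005],100],[[-1.07,0.8,-2.97],[0.0254,-0.0022,0.0005],100],[[-1.07,0.8,-2.97],[0.0254,-0.0022,0.0005],100],[[-1.07,0.8,-2.97],[0.0254,-0.0022,0.0005],100],[[-1.07,0.8,-2.97],[0.0254,-0.0022,0.0005],100],[[-1.07,0.8,-2.97],[0.0254,-0.0022,0.0005],100],[[-1.07,0.8,-2.97],[0.0254,-0.0022,0.0005],100],[[-1.07,0.8,-2.97],[0.0254,-0.0022,0.0005],100]]}}

```text
time: 2.75
ee_pos: [0.3883, -0.3484, 0.2077]
tcp_rot: [165.0, -5.0, 52.2]
wrist_force: [1.3, 0.5, 0.4]
opening: 0.0852
grasp_force: 0.0
```

{"method": "servo_tool", "body": {"moves": [[[-1.07,0.8,-2.97],[0.0254,-0.0022,0.0005],100],[[-1.07,0.8,-2.97],[0.0254,-0.0022,0.0005],100],[[-1.07,0.8,-2.97],[0.0254,-0.0022,0.0005],100],[[-1.07,0.8,-2.97],[0.0254,-0.0022,0.0005],100],[[-1.07,0.8,-2.97],[0.0254,-0.0022,0.0005],100],[[-1.07,0.8,-2.97],[0.0254,-0.0022,0.0005],100],[[-1.07,0.8,-2.97],[0.0254,-0.0022,0.0005],100],[[-1.07,0.8,-2.97],[0.0254,-0.0022,0.0005],100],[[-1.07,0.8,-2.97],[0.0254,-0.0022,0.0005],100],[[-1.07,0.8,-2.97],[0.0254,-0.0022,0.0005],100],[[-1.07,0.8,-2.97],[0.0254,-0.0022,0.0005],100],[[-1.07,0.8,-2.97],[0.0254,-0.0022,0.0005],100],[[0,0,0],[0,0,0],100]]}}

```text
schema error: expected 1 to 12 rows
```

{"method": "servo_tool", "body": {"moves": [[[-1.07,0.8,-2.97],[0.0254,-0.0022,0.0005],100],[[-1.07,0.8,-2.97],[0.0254,-0.0022,0.0005],100],[[-1.07,0.8,-2.97],[0.0254,-0.0022,0.0005],100],[[-1.07,0.8,-2.97],[0.0254,-0.0022,0.0005],100],[[-1.07,0.8,-2.97],[0.0254,-0.0022,0.0005],100],[[-1.07,0.8,-2.97],[0.0254,-0.0022,0.0005],100],[[-1.07,0.8,-2.97],[0.0254,-0.0022,0.0005],100],[[-1.07,0.8,-2.97],[0.0254,-0.0022,0.0005],100],[[-1.07,0.8,-2.97],[0.0254,-0.0022,0.0005],100],[[-1.07,0.8,-2.97],[0.0254,-0.0022,0.0005],100],[[-1.07,0.8,-2.97],[0.0254,-0.0022,0.0005],100],[[-1.07,0.8,-2.97],[0.0254,-0.0022,0.0005],100]]}}

```text
time: 3.95
ee_pos: [0.4752, -0.0604, 0.2114]
tcp_rot: [150.0, -0.1, 88.7]
wrist_force: [0.0, -0.3, -0.4]
opening: 0.0852
grasp_force: 0.0
```

Run:
```python
from h import *
k=calibration("wrist");p,d=camera("wrist");save("w1",p);print(get_obs()["ee_pos"],get_obs()["tcp_rot"],W("wrist",[0,0,0]))
for n in("bed","old_blank_mid","pin_low","pin_high","rest_mid"):
    print(n,[(round(r["score"],2),W("wrist",r["xyz"],k)) for r in mark_of(n,"wrist")[:2]])
for n in("old_blank","bed"):
    for r in cut_out(n,"wrist")[:1]:
        X=cloud("wrist",d,r["mask"],k);L=(X-BO)@bedR();e=np.linalg.eigh(np.cov(L.T));print(n,len(L),"bed-frame med",np.median(L,0),"ax",e[1][:,2],"norm",e[1][:,0],np.percentile(L,2,0),np.percentile(L,98,0))
b=bedR();Rg=tool_from(-b[:,2],b[:,0])
plan(bp([.001,0,.141]),Rg,3)
```

```text
[ 0.4748 -0.0582  0.2111] [149.9314  -0.1126  88.9595] [0.3888 0.0242 0.3624]
bed [(0.81, array([ 0.535 , -0.0551,  0.0901]))]
old_blank_mid [(0.6, array([ 0.5191, -0.0433,  0.1146])), (0.56, array([ 0.5309, -0.0549,  0.0017]))]
pin_low [(0.8, array([ 0.4364, -0.0491,  0.0807]))]
pin_high [(0.88, array([ 0.5853, -0.0543,  0.1671]))]
rest_mid [(0.73, array([ 0.5147, -0.0587,  0.1163]))]
old_blank 3425 bed-frame med [-0.0017  0.0215  0.0429] ax [-0.0086  1.      0.0036] norm [ 0.0273 -0.0033  0.9996] [-0.0123 -0.0588  0.0413] [0.0087 0.0823 0.0444]
bed 22033 bed-frame med [0.0126 0.0092 0.0012] ax [-0.9998  0.0018  0.0195] norm [0.0195 0.0054 0.9998] [-0.1043 -0.0652 -0.0007] [0.1071 0.0682 0.0521]
N 3 turn [-0.01 -0.04 -0.02] shift [ 0.003  -0.0036 -0.0018] tot [-0.  -0.1 -0. ] [ 0.0091 -0.0109 -0.0055]
```

View pics/w1.png

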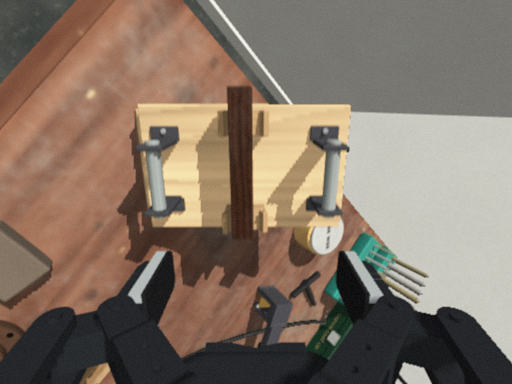

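Run:
```python
from h import *
k=calibration("wrist");p,d=camera("wrist")
X=cloud("wrist",d,np.ones_like(d,bool),k);L=(X-BO)@bedR()
m=(abs(L[:,2])<.008)&(abs(L[:,0])<.13)&(abs(L[:,1])<.09)
B=L[m];print("z med",np.median(B[:,2]),"rect",cv2.minAreaRect((B[:,:2]*1000).astype(np.float32)))
A=np.c_[B[:,:2],np.ones(len(B))];print("plane",np.linalg.lstsq(A,B[:,2],rcond=None)[0])
# edge fits
for s in(1,-1):
    pts=[(x,s*np.max(s*B[abs(B[:,0]-x)<.003,1])) for x in np.arange(-.1,.1,.008)]
    q=np.array(pts);q=q[abs(q[:,1]-np.median(q[:,1]))<.004];print("edge",s,np.polyfit(q[:,0],q[:,1],1))
    q=np.array([(y,s*np.max(s*B[abs(B[:,1]-y)<.003,0])) for y in np.arange(-.06,.06,.008)]);q=q[abs(q[:,1]-np.median(q[:,1]))<.004];print("xedge",s,np.polyfit(q[:,0],q[:,1],1))
q=L[(L[:,2]>.038)&(L[:,2]<.048)&(abs(L[:,0])<.03)&(abs(L[:,1])<.1)]
print("blank rect",cv2.minAreaRect((q[:,:2]*1000).astype(np.float32)),np.median(q[:,2]))
for s in (-1,1):
    q=L[(L[:,2]>.045)&(L[:,2]<.053)&(abs(L[:,0]-s*.085)<.02)&(abs(L[:,1])<.05)];print("pin",len(q),q.mean(0),np.percentile(q,1,0),np.percentile(q,99,0))
```

```text
z med 0.0009507327595203095 rect ((0.4886322021484375, -0.0312957763671875), (223.93040466308594, 139.9467315673828), 0.2418801188468933)
plane [-0.0012  0.0029  0.0011]Traceback (most recent call last):
  File "<stdin>", line 9, in <module>
    return _wrapreduction(a, np.maximum, 'max', axis, None, out,
                          keepdims=keepdims, initial=initial, where=where)
    return ufunc.reduce(obj, axis, dtype, out, **passkwargs)
           ~~~~~~~~~~~~^^^^^^^^^^^^^^^^^^^^^^^^^^^^^^^^^^^^^
ValueError: zero-size array to reduction operation maximum which has no identity
```

```bash
sed -i 's/^BO=.*/BO=np.array([0.533,-0.0545,0.089]);BY=-1.26/' h.py
python3 - <<'E'
from h import *
b=bedR();Rg=tool_from(-b[:,2],b[:,0])
s=plan(bp([.000,.003,.080]),Rg,4)
s=plan(bp([.000,.003,.0135]),Rg,4,s)
u=plan(bp([.000,.003,.095]),Rg,4,s)
v=plan([.36,-.05,.13],down(90),8,u)
w=plan([.36,-.05,.012],down(90),5,v)
E
```

```text
N 4 turn [-0.01 -0.   -0.07] shift [ 0.003  -0.0028  0.0137] tot [-0.  -0.  -0.3] [ 0.0118 -0.0114  0.0546]
N 4 turn [0. 0. 0.] shift [-0.     -0.      0.0166] tot [0. 0. 0.] [-0.     -0.      0.0665]
N 4 turn [0. 0. 0.] shift [ 0.      0.     -0.0204] tot [0. 0. 0.] [ 0.      0.     -0.0815]
N 8 turn [ 3.75  0.04 -0.15] shift [-0.0001 -0.0167  0.0009] tot [30.   0.3 -1.2] [-0.0023 -0.1294 -0.027 ]
N 5 turn [0. 0. 0.] shift [-0.     -0.      0.0236] tot [0. 0. 0.] [ 0.    -0.     0.118]
```

{"method": "servo_tool", "body": {"moves": [[[0,0,-0.1],[0.003,-0.0028,0.0137],100],[[0,0,-0.1],[0.003,-0.0028,0.0137],100],[[0,0,-0.1],[0.003,-0.0028,0.0137],100],[[0,0,0],[0.003,-0.0028,0.0137],100],[[0,0,0],[0,0,0],100],[[0,0,0],[0,0,0],100]]}}

```text
time: 5.0
ee_pos: [0.4931, -0.0495, 0.1577]
tcp_rot: [150.1, 0.0, 88.9]
wrist_force: [-0.1, -0.3, 1.0]
opening: 0.0857
grasp_force: 0.0
```

Run:
```python
from h import *
o=get_obs();print(o["ee_pos"],o["tcp_rot"],(o["ee_pos"]-BO)@bedR())
b=bedR();Rg=tool_from(-b[:,2],b[:,0])
s=plan(bp([.000,.003,.0135]),Rg,4)
```

```text
[ 0.4931 -0.0495  0.1577] [150.0703   0.017   88.8867] [-0.0003  0.0041  0.0795]
N 4 turn [-0.02 -0.01  0.03] shift [-0.0003  0.0001  0.0165] tot [-0.1 -0.1  0.1] [-0.0012  0.0004  0.066 ]
```

{"method": "servo_tool", "body": {"force": 50, "moves": [[[0,0,0],[0,0,0.0165],100],[[0,0,0],[0,0,0.0165],100],[[0,0,0],[0,0,0.0165],100],[[0,0,0],[0,0,0.0165],100],[[0,0,0],[0,0,0],80],[[0,0,0],[0,0,0],10],[[0,0,0],[0,0,0],10],[[0,0,0],[0,0,0],10],[[0,0,0],[0,0,0],10],[[0,0,0],[0,0,0],10]]}}

```text
time: 6.0
ee_pos: [0.5263, -0.0505, 0.1016]
tcp_rot: [150.0, 0.0, 88.9]
wrist_force: [-0.0, 0.1, -0.3]
opening: 0.0086
grasp_force: 0.0
```

Run:
```python
from h import *
o=get_obs();print((o["ee_pos"]-BO)@bedR(),o["opening"],o["grasp_force"],o["wrist_force"])
k=calibration("wrist");p,d=camera("wrist");p2,d2=camera("side");save("w2",np.hstack([p,p2])[:,:,:] if 0 else p)
for r in mark_of("old_blank_mid","side")[:1]:print((W("side",r["xyz"])-BO)@bedR(),r["score"])
cv2.imwrite("pics/s2.png",np.hstack([cv2.resize(p2[180:340,90:270],None,fx=2.2,fy=2.2),cv2.resize(p,(400,352))[:352]])[:,:,::-1])
```

```text
[0.0004 0.0039 0.0143] 0.00856015135571682 0.0 [-0.017   0.1142 -0.3162]
[0.0002 0.0108 0.0331] 0.76
```

View pics/s2.png

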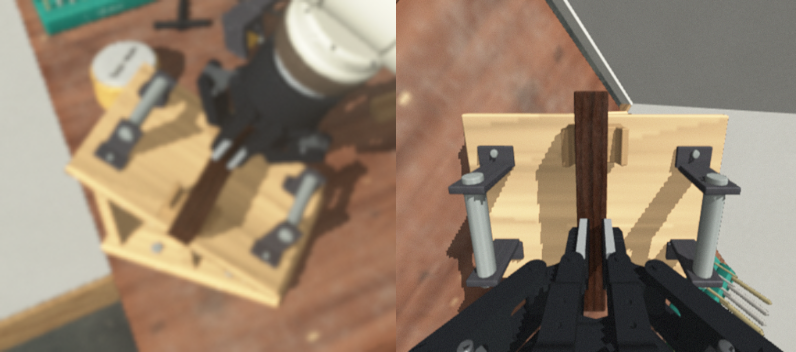

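Run:
```python
from h import *
k=calibration("wrist");p,d=camera("wrist")
X=cloud("wrist",d,np.ones_like(d,bool),k);L=(X-BO)@bedR()
v,u=np.nonzero(d>0)
for vv in(230,240,250,260,270,285,300):
    print(vv,[(uu,*(L[(v==vv)&(u==uu)][0]*1000).astype(int)) for uu in range(220,290,6) if ((v==vv)&(u==uu)).any()])
c=p[190:340,180:340];cv2.imwrite("pics/c3.png",cv2.resize(c,None,fx=4,fy=4,interpolation=cv2.INTER_NEAREST)[:,:,::-1])
```

```text
230 [(220, np.int64(-25), np.int64(-4), np.int64(0)), (226, np.int64(-21), np.int64(-4), np.int64(0)), (232, np.int64(-13), np.int64(14), np.int64(40)), (238, np.int64(-9), np.int64(15), np.int64(41)), (244, np.int64(-6), np.int64(16), np.int64(43)), (250, np.int64(-2), np.int64(15), np.int64(41)), (256, np.int64(0), np.int64(15), np.int64(42)), (262, np.int64(3), np.int64(15), np.int64(41)), (268, np.int64(7), np.int64(15), np.int64(41)), (274, np.int64(13), np.int64(-4), np.int64(0)), (280, np.int64(18), np.int64(-4), np.int64(0)), (286, np.int64(22), np.int64(-3), np.int64(1))]
240 [(220, np.int64(-25), np.int64(-12), np.int64(0)), (226, np.int64(-21), np.int64(-12), np.int64(0)), (232, np.int64(-13), np.int64(9), np.int64(42)), (238, np.int64(-9), np.int64(14), np.int64(51)), (244, np.int64(-5), np.int64(13), np.int64(51)), (250, np.int64(-2), np.int64(9), np.int64(42)), (256, np.int64(0), np.int64(8), np.int64(41)), (262, np.int64(3), np.int64(9), np.int64(42)), (268, np.int64(6), np.int64(13), np.int64(51)), (274, np.int64(10), np.int64(14), np.int64(51)), (280, np.int64(18), n
[... 2339 characters left out ...]
2)), (280, np.int64(10), np.int64(15), np.int64(92)), (286, np.int64(12), np.int64(16), np.int64(93))]
300 [(220, np.int64(-12), np.int64(15), np.int64(102)), (226, np.int64(-10), np.int64(15), np.int64(102)), (232, np.int64(-8), np.int64(15), np.int64(102)), (238, np.int64(-6), np.int64(15), np.int64(101)), (244, np.int64(-4), np.int64(0), np.int64(82)), (250, np.int64(-3), np.int64(-32), np.int64(41)), (256, np.int64(0), np.int64(-32), np.int64(42)), (262, np.int64(4), np.int64(-31), np.int64(42)), (268, np.int64(5), np.int64(0), np.int64(82)), (274, np.int64(7), np.int64(15), np.int64(101)), (280, np.int64(9), np.int64(15), np.int64(101)), (286, np.int64(11), np.int64(15), np.int64(101))]
```

View pics/c3.png

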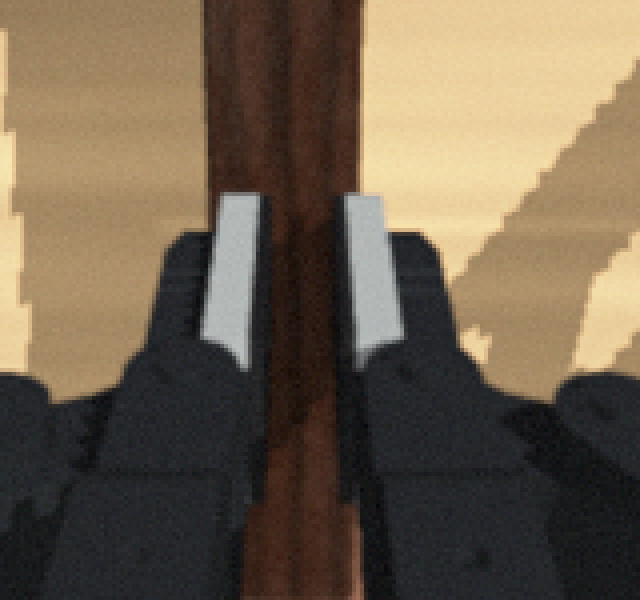

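{"method": "servo_tool", "body": {"force": 50, "moves": [[[0,0,0],[0,0,0],70],[[0,0,0],[0,0,0],70],[[0,0,0],[0,0,0],70],[[0,0,0],[0,0,0],70],[[0,0,0],[0,0,0.005],70],[[0,0,0],[0,0,0.01],70],[[0,0,0],[0,0,0.01],70]]}}

```text
time: 6.9
ee_pos: [0.5391, -0.0507, 0.0785]
tcp_rot: [150.0, 0.0, 88.9]
wrist_force: [-0.4, 0.0, 0.2]
opening: 0.0598
grasp_force: 0.0
```

Run:
```python
from h import *
o=get_obs();print((o["ee_pos"]-BO)@bedR(),o["opening"],o["wrist_force"])
k=calibration("wrist");p,d=camera("wrist")
X=cloud("wrist",d,np.ones_like(d,bool),k);L=(X-BO)@bedR()*1000
q=L[(abs(L[:,1]-3)<14)&(abs(L[:,0])<60)&(abs(L[:,0])>18)&(L[:,2]>6)]
for s in(-1,1):
    a=q[q[:,0]*s>0];print(s,len(a),np.percentile(a,[0,1,3,10],0).round(),"lowest",a[np.argsort(a[:,2])[:5]].round())
p2,d2=camera("side")
cv2.imwrite("pics/s4.png",np.hstack([cv2.resize(p2[180:340,90:270],(396,352)),cv2.resize(p,(400,352))])[:,:,::-1])
```

```text
[-0.0001  0.004  -0.0121] 0.059821696964549795 [-0.441   0.0145  0.2127]
-1 9340 [[-60. -10.  25.]
 [-60.  -8.  31.]
 [-59.  -6.  36.]
 [-57.  -4.  50.]] lowest [[-30.  11.  25.]
 [-30.   3.  25.]
 [-30.   2.  25.]
 [-30.   4.  25.]
 [-30.   5.  25.]]
1 9317 [[ 22. -10.  25.]
 [ 30.  -7.  31.]
 [ 30.  -5.  36.]
 [ 30.  -4.  50.]] lowest [[30.  4. 25.]
 [30.  5. 25.]
 [30.  1. 26.]
 [30.  3. 26.]
 [30. 11. 26.]]
```

View pics/s4.png

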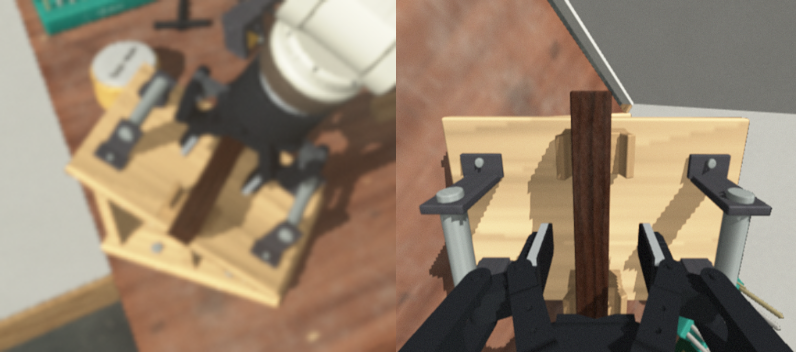

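{"method": "servo_tool", "body": {"force": 50, "moves": [[[0,0,0],[0,0,0.005],50],[[0,0,0],[0,0,0],10],[[0,0,0],[0,0,0],10],[[0,0,0],[0,0,0],10],[[0,0,0],[0,0,0],10],[[0,0,0],[0,0,0],10]]}}

```text
time: 7.6
ee_pos: [0.5411, -0.0508, 0.0751]
tcp_rot: [150.0, 0.0, 88.9]
wrist_force: [0.5, 0.3, -1.1]
opening: 0.0211
grasp_force: 49.2
```

Run:
```python
from h import *
o=get_obs();print((o["ee_pos"]-BO)@bedR(),o["opening"],o["grasp_force"],o["wrist_force"])
k=calibration("wrist");p,d=camera("wrist")
X=cloud("wrist",d,np.ones_like(d,bool),k);L=(X-BO)@bedR()*1000
q=L[(abs(L[:,1]-3)<13)&(abs(L[:,0])<30)&(abs(L[:,0])>11.5)&(L[:,2]>4)]
for s in(-1,1):
    a=q[q[:,0]*s>0];print(s,len(a),"lowest",a[np.argsort(a[:,2])[:6]].round())
T=np.array(o["ee_pos"]);b=bedR()
s=(T,Ro.from_euler("xyz",o["tcp_rot"],degrees=True).as_matrix())
u=plan(T+b@[0,0,.085],s[1],5,s)
v=plan([.36,-.05,.13],down(90),8,u)
```

```text
[ 0.      0.0039 -0.0161] 0.02105027240287535 49.18951392173767 [ 0.5326  0.3223 -1.1282]
-1 2470 lowest [[-15.  14.  19.]
 [-14.  14.  19.]
 [-16.  14.  20.]
 [-17.  14.  20.]
 [-14.  14.  20.]
 [-16.  14.  20.]]
1 2481 lowest [[15. 14. 19.]
 [14. 14. 20.]
 [17. 14. 20.]
 [16. 14. 20.]
 [13. 14. 20.]
 [17. 14. 20.]]
N 5 turn [0. 0. 0.] shift [ 0.    -0.    -0.017] tot [0. 0. 0.] [ 0.0001 -0.     -0.085 ]
N 8 turn [ 3.75  0.04 -0.14] shift [-0.0002 -0.0175 -0.0022] tot [30.   0.3 -1.1] [-0.0029 -0.1294 -0.053 ]
```

{"method": "servo_tool", "body": {"moves": [[[0,0,0],[0,0,-0.005],10],[[0,0,0],[0,0,-0.015],10],[[0,0,0],[0,0,-0.02],10],[[0,0,0],[0,0,-0.022],10],[[0,0,0],[0,0,-0.023],10]]}}

```text
time: 8.15
ee_pos: [0.498, -0.0498, 0.1496]
tcp_rot: [150.0, 0.0, 88.9]
wrist_force: [0.3, 0.4, -1.1]
opening: 0.0212
grasp_force: 49.2
```

{"method": "servo_tool", "body": {"moves": [[[3.75,0,-0.1],[0,-0.0175,-0.002],10],[[3.75,0,-0.1],[0,-0.0175,-0.002],10],[[3.75,0,-0.1],[0,-0.0175,-0.002],10],[[3.75,0,-0.1],[0,-0.0175,-0.002],10],[[3.75,0,-0.1],[0,-0.0175,-0.002],10],[[3.75,0,-0.1],[0,-0.0175,-0.002],10],[[3.75,0,-0.1],[0,-0.0175,-0.002],10],[[3.75,0,-0.1],[0,-0.0175,-0.002],10],[[0,0,0],[0,0,0.025],10],[[0,0,0],[0,0,0.025],10],[[0,0,0],[0,0,0.025],10],[[0,0,0],[0,0,0.025],10]]}}

```text
time: 9.35
ee_pos: [0.3619, -0.0484, 0.0232]
tcp_rot: [180.0, 0.2, 89.6]
wrist_force: [-0.2, 0.5, -1.1]
opening: 0.0212
grasp_force: 49.4
```

Run:
```python
from h import *
o=get_obs();print(o["ee_pos"],o["tcp_rot"],o["opening"],o["grasp_force"],o["wrist_force"])
k=calibration("wrist");p,d=camera("wrist")
r=cut_out("old_blank","wrist")
X=cloud("wrist",d,r[0]["mask"],k);print("blank pts",np.percentile(X,[2,50,98],0),np.linalg.eigh(np.cov(X.T))[1][:,2])
```

```text
[ 0.3619 -0.0484  0.0232] [179.9663   0.2257  89.619 ] 0.02115694065672388 49.36123251914978 [-0.2174  0.5218 -1.1304]
blank pts [[ 0.3513 -0.0851  0.0796]
 [ 0.3616 -0.0139  0.081 ]
 [ 0.372   0.0321  0.0822]] [-0.006  -1.      0.0042]
```

{"method": "servo_tool", "body": {"moves": [[[0,0,0],[0,0,0.02],10],[[0,0,0],[0,0,0.02],10],[[0,0,0],[0,0,0.009],10],[[0,0,0],[0,0,0.003],10],[[0,0,0],[0,0,0.002],10],[[0,0,0],[0,0,0.0],10]]}}

```text
time: 10.05
ee_pos: [0.3621, -0.0486, -0.0294]
tcp_rot: [180.0, 0.2, 89.6]
wrist_force: [-0.3, -0.1, -1.4]
opening: 0.0212
grasp_force: 49.3
```

{"method": "servo_tool", "body": {"moves": [[[0,0,0],[0,0,0.002],10],[[0,0,0],[0,0,0.002],10],[[0,0,0],[0,0,0],10]]}}

```text
time: 10.35
ee_pos: [0.3625, -0.0487, -0.0312]
tcp_rot: [179.9, 0.2, 89.6]
wrist_force: [-12.9, 2.5, 31.6]
opening: 0.0214
grasp_force: 67.8
```

{"method": "servo_tool", "body": {"moves": [[[0,0,0],[0,0,-0.002],45],[[0,0,0],[0,0,0],45],[[0,0,0],[0,0,0],45],[[0,0,0],[0,0,0],45],[[0,0,0],[0,0,-0.02],45],[[0,0,0],[0,0,-0.04],45],[[0,0,0],[0,0,-0.04],45],[[0,0,0],[0,0,-0.03],80]]}}

```text
time: 11.15
ee_pos: [0.3619, -0.0481, 0.0998]
tcp_rot: [180.0, 0.2, 89.6]
wrist_force: [0.1, -0.3, -0.1]
opening: 0.0514
grasp_force: 0.0
```

Run:
```python
from h import *
o=get_obs();print(o["ee_pos"],o["tcp_rot"],o["wrist_force"])
k=calibration("wrist");p,d=camera("wrist")
r=cut_out("old_blank","wrist")
X=cloud("wrist",d,r[0]["mask"],k);print("blank pts",np.percentile(X,[2,50,98],0))
plan([.364,-.292,.1],down(40.4),10)
```

```text
[ 0.3619 -0.0481  0.0998] [179.9582   0.2323  89.6194] [ 0.0786 -0.2868 -0.1222]
blank pts [[ 0.3518 -0.1126  0.0018]
 [ 0.3625 -0.0302  0.0228]
 [ 0.373   0.0311  0.0242]]
N 10 turn [0.04 0.01 4.92] shift [-0.0228  0.0107  0.0002] tot [ 0.4  0.1 49.2] [-0.2437  0.002   0.0026]
```

Old blank lies flat (top at 23 mm). On to the new one.

{"method": "servo_tool", "body": {"moves": [[[0,0,4.92],[-0.0228,0.0107,0],100],[[0,0,4.92],[-0.0228,0.0107,0],100],[[0,0,4.92],[-0.0228,0.0107,0],100],[[0,0,4.92],[-0.0228,0.0107,0],100],[[0,0,4.92],[-0.0228,0.0107,0],100],[[0,0,4.92],[-0.0228,0.0107,0],100],[[0,0,4.92],[-0.0228,0.0107,0],100],[[0,0,4.92],[-0.0228,0.0107,0],100],[[0,0,4.92],[-0.0228,0.0107,0],100],[[0,0,4.92],[-0.0228,0.0107,0],100],[[0,0,0],[0,0,0],100]]}}

```text
time: 12.35
ee_pos: [0.3717, -0.2938, 0.0973]
tcp_rot: [179.9, 0.2, 40.1]
wrist_force: [0.2, -0.4, -0.7]
opening: 0.0854
grasp_force: 0.0
```

Run:
```python
from h import *
o=get_obs();print(o["ee_pos"],o["tcp_rot"],o["qd"])
k=calibration("wrist");p,d=camera("wrist");save("w5",p)
r=cut_out("new_blank","wrist");print([x["score"] for x in r])
X=cloud("wrist",d,r[0]["mask"],k);X=X[(X[:,2]>.015)&(X[:,2]<.03)];R=cv2.minAreaRect((X[:,:2]*1000).astype(np.float32));print(R,X.mean(0),len(X))
ax=np.linalg.eigh(np.cov(X[:,:2].T))[1][:,1];yaw=np.degrees(np.arctan2(ax[1],ax[0]));yaw=yaw if yaw>0 else yaw+180;print("yaw",yaw)
c=np.array(R[0])/1000
for n in mark_of("new_blank_mid","wrist")[:1]:print(W("wrist",n["xyz"],k))
plan([*c,.05],down(yaw),4)
```

```text
[ 0.3717 -0.2938  0.0973] [179.9321   0.2131  40.1312] [ 2.5617 -0.9954 -0.7757  0.6641  0.8945 -1.9149]
[0.93]
((360.51470947265625, -296.11761474609375), (149.98391723632812, 21.804738998413086), 40.9478759765625) [ 0.366  -0.2914  0.0229] 3516
yaw 40.98979760916441
[ 0.3647 -0.2946  0.0127]
N 4 turn [ 0.02  0.04 -0.13] shift [-0.003  -0.0011  0.012 ] tot [ 0.1  0.2 -0.5] [-0.0119 -0.0045  0.0478]
```

View pics/w5.png

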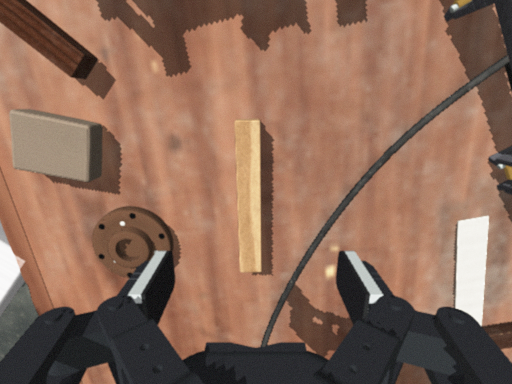

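{"method": "servo_tool", "body": {"moves": [[[0,0,-0.1],[-0.003,-0.0011,0.012],60],[[0,0,-0.1],[-0.003,-0.0011,0.012],60],[[0,0.1,-0.1],[-0.003,-0.0011,0.012],60],[[0,0.1,-0.2],[-0.003,-0.0011,0.012],60],[[0,0,0],[0,0,0.01],60],[[0,0,0],[0,0,0],60]]}}

```text
time: 13.1
ee_pos: [0.36, -0.2961, 0.0389]
tcp_rot: [180.0, -0.0, 40.9]
wrist_force: [0.2, -0.1, 0.0]
opening: 0.0512
grasp_force: 0.0
```

Run:
```python
from h import *
o=get_obs();print(o["ee_pos"],o["tcp_rot"],o["opening"])
plan([.3605,-.2961,-.027],down(40.97),4)
k=calibration("wrist");p,d=camera("wrist")
X=cloud("wrist",d,np.ones_like(d,bool),k);t=(X-o["ee_pos"])@Ro.from_euler("xyz",o["tcp_rot"],degrees=True).as_matrix()*1000
q=t[(abs(t[:,0])<14)&(abs(t[:,1])<45)&(abs(t[:,1])>18)&(t[:,2]<-15)]
for s in(-1,1):
    a=q[q[:,1]*s>0];print("tip tool z",np.sort(a[:,2])[-5:].round())
```

```text
[ 0.36   -0.2961  0.0389] [179.9837  -0.0109  40.9098] 0.051169199339875335
N 4 turn [ 0.   -0.   -0.02] shift [0.0001 0.0001 0.0165] tot [ 0.  -0.  -0.1] [0.0004 0.0003 0.0659]
tip tool z [-36. -36. -36. -35. -35.]
tip tool z [-35. -35. -35. -35. -35.]
```

{"method": "servo_tool", "body": {"force": 50, "moves": [[[0,0,0],[0,0,0.0165],60],[[0,0,0],[0,0,0.0165],60],[[0,0,0],[0,0,0.0165],60],[[0,0,0],[0,0,0.0165],60],[[0,0,0],[0,0,0],40],[[0,0,0],[0,0,0],10],[[0,0,0],[0,0,0],10],[[0,0,0],[0,0,0],10],[[0,0,0],[0,0,0],10]]}}

```text
time: 14.05
ee_pos: [0.3616, -0.2972, -0.0244]
tcp_rot: [179.8, -0.1, 40.9]
wrist_force: [-0.0, -0.6, 4.2]
opening: 0.0207
grasp_force: 51.2
```

Run:
```python
from h import *
o=get_obs();print(o["ee_pos"],o["tcp_rot"],o["opening"],o["grasp_force"],o["wrist_force"])
T=np.array(o["ee_pos"]);b=bedR();Rg=tool_from(-b[:,2],b[:,0])
s=(T,down(40.95))
u=plan(T+[0,0,.14],s[1],4,s)
v=plan(bp([.001,0,.075]),Rg,14,u)
```

```text
[ 0.3616 -0.2972 -0.0244] [179.7611  -0.0511  40.9244] 0.02072397352710611 51.15435183048248 [-0.0275 -0.606   4.2235]
N 4 turn [0. 0. 0.] shift [ 0.     0.    -0.035] tot [0. 0. 0.] [ 0.    0.   -0.14]
N 14 turn [-2.02  0.89 -3.33] shift [ 0.0206  0.0019 -0.0016] tot [-28.2  12.5 -46.7] [ 0.2614 -0.0956 -0.0388]
```

{"method": "servo_tool", "body": {"moves": [[[0,0,0],[0,0,-0.015],10],[[0,0,0],[0,0,-0.035],10],[[0,0,0],[0,0,-0.045],10],[[0,0,0],[0,0,-0.045],10],[[-2,0.9,-3.3],[0.0206,0.002,-0.0016],10],[[-2,0.9,-3.3],[0.0206,0.002,-0.0016],10],[[-2,0.9,-3.3],[0.0206,0.002,-0.0016],10],[[-2,0.9,-3.3],[0.0206,0.002,-0.0016],10],[[-2,0.9,-3.3],[0.0206,0.002,-0.0016],10]]}}

```text
time: 14.95
ee_pos: [0.4371, -0.2267, 0.1263]
tcp_rot: [169.2, -3.0, 57.9]
wrist_force: [-0.0, -0.4, -1.0]
opening: 0.0205
grasp_force: 50.5
```

{"method": "servo_tool", "body": {"moves": [[[-2,0.9,-3.3],[0.0206,0.002,-0.0016],10],[[-2,0.9,-3.3],[0.0206,0.002,-0.0016],10],[[-2,0.9,-3.3],[0.0206,0.002,-0.0016],10],[[-2,0.9,-3.3],[0.0206,0.002,-0.0016],10],[[-2,0.9,-3.3],[0.0206,0.002,-0.0016],10],[[-2,0.9,-3.4],[0.0206,0.002,-0.0016],10],[[-2,0.9,-3.4],[0.0206,0.002,-0.0016],10],[[-2,0.9,-3.4],[0.0206,0.002,-0.0016],10],[[-2,0.9,-3.4],[0.0206,0.002,-0.0016],10],[[0,0,0],[0,0,0],10],[[0,0,0],[0,0,0],10]]}}

```text
time: 16.05
ee_pos: [0.5055, -0.0587, 0.1539]
tcp_rot: [150.0, -0.0, 88.6]
wrist_force: [0.0, 0.4, -0.8]
opening: 0.0209
grasp_force: 50.5
```

```bash
cat > m.py <<'E'
from h import *
o=get_obs();print("bed tcp",(o["ee_pos"]-BO)@bedR(),o["tcp_rot"],o["opening"],o["wrist_force"])
k=calibration("wrist");p,d=camera("wrist")
r=cut_out("new_blank","wrist");X=cloud("wrist",d,r[0]["mask"],k);L=(X-BO)@bedR()
zt=np.median(L[:,2]);q=L[abs(L[:,2]-zt)<.005]
print("new blank in bed: rect",cv2.minAreaRect((q[:,:2]*1000).astype(np.float32)),"top z",zt,"plane",np.linalg.lstsq(np.c_[q[:,:2],np.ones(len(q))],q[:,2],rcond=None)[0],np.percentile(q,[1,99],0))
E
python3 m.py;python3 - <<'E'
from h import *
b=bedR();Rg=tool_from(-b[:,2],b[:,0])
plan(bp([.001,0,.04]),Rg,4)
E
```

```text
bed tcp [ 0.0088 -0.0048  0.0699] [150.0357  -0.0251  88.6361] 0.020926481890631142 [ 0.0165  0.4055 -0.8245]
new blank in bed: rect ((9.293603897094727, 6.200878143310547), (22.745269775390625, 128.72695922851562), 0.001239967648871243) top z 0.11719442809002598 plane [-0.0049 -0.0018  0.1173] [[-0.0015 -0.0545  0.1157]
 [ 0.0195  0.0697  0.1186]]
N 4 turn [-0.02  0.01 -0.04] shift [ 0.0013 -0.002   0.0074] tot [-0.1  0.1 -0.2] [ 0.0054 -0.0078  0.0297]
```

{"method": "servo_tool", "body": {"moves": [[[0,0,0],[0.0013,-0.0021,0.0075],10],[[0,0,0],[0.0013,-0.0021,0.0075],10],[[0,0,-0.1],[0.0013,-0.0021,0.0075],10],[[0,0,-0.1],[0.0013,-0.0021,0.0075],10],[[0,0,0],[0,0,0.01],10],[[0,0,0],[0,0,0.01],10],[[0,0,0],[0,0,0],10],[[0,0,0],[0,0,0],10]]}}

```text
time: 16.95
ee_pos: [0.5235, -0.0539, 0.1059]
tcp_rot: [150.1, 0.1, 88.8]
wrist_force: [0.5, -0.1, -1.6]
opening: 0.0203
grasp_force: 50.4
```

```bash
python3 m.py
```

```text
bed tcp [0.0002 0.0004 0.0194] [150.0691   0.0732  88.8373] 0.02028098677926927 [ 0.4714 -0.0914 -1.566 ]
new blank in bed: rect ((-0.03314208984375, 0.870147705078125), (138.72276306152344, 223.48094177246094), 89.92423248291016) top z 0.0003306970489506024 plane [-0.001  -0.0005  0.0002] [[-0.1074 -0.058  -0.0016]
 [ 0.1072  0.0695  0.0046]]
```

{"method": "servo_tool", "body": {"moves": [[[0,0,0],[0,0,0.008],10],[[0,0,0],[0,0,0.008],10],[[0,0,0],[0,0,0.004],10],[[0,0,0],[0,0,0.002],10],[[0,0,0],[0,0,0],10]]}}

```text
time: 17.55
ee_pos: [0.5344, -0.0541, 0.0866]
tcp_rot: [150.1, 0.1, 88.8]
wrist_force: [0.7, 0.0, -0.2]
opening: 0.0206
grasp_force: 50.4
```

{"method": "servo_tool", "body": {"moves": [[[0,0,0],[0,0,0.001],10],[[0,0,0],[0,0,0.001],10],[[0,0,0],[0,0,0],10]]}}

```text
time: 17.85
ee_pos: [0.5356, -0.0542, 0.0855]
tcp_rot: [150.0, 0.1, 88.8]
wrist_force: [1.2, -0.1, -1.4]
opening: 0.0208
grasp_force: 50.4
```

Run:
```python
from h import *
o=get_obs();print((o["ee_pos"]-BO)@bedR(),o["wrist_force"]@bedR())
k=calibration("wrist");p,d=camera("wrist")
X=cloud("wrist",d,np.ones_like(d,bool),k);L=(X-BO)@bedR()
q=L[(L[:,2]>.038)&(L[:,2]<.049)&(abs(L[:,0])<.02)&(L[:,1]>.02)&(L[:,1]<.1)];R=cv2.minAreaRect((q[:,:2]*1000).astype(np.float32))
print(R,np.median(q[:,2]),q[:,1].max())
```

```text
[ 0.0005  0.0004 -0.0043] [ 0.3231 -0.0727 -1.7586]
((0.4883127212524414, 47.859046936035156), (22.048568725585938, 55.70035171508789), 0.06872674077749252) 0.04288079534399146 0.07571771418453478
```

{"method": "servo_tool", "body": {"moves": [[[0,0,0],[0,0,0.001],10],[[0,0,0],[0,0,0],30],[[0,0,0],[0,0,0],45],[[0,0,0],[0,0,0],45],[[0,0,0],[0,0,0],45],[[0,0,0],[0,0,-0.015],45],[[0,0,0],[0,0,-0.025],45],[[0,0,0],[0,0,-0.03],45],[[0,0,0],[0,0,-0.04],45],[[0,0,0],[0,0,0],45]]}}

```text
time: 18.9
ee_pos: [0.4816, -0.0532, 0.186]
tcp_rot: [149.6, 0.1, 88.8]
wrist_force: [0.4, -0.1, 0.2]
opening: 0.0381
grasp_force: 0.0
```

```bash
cat > m2.py <<'E'
from h import *
o=get_obs();print((o["ee_pos"]-BO)@bedR(),o["ee_pos"],o["tcp_rot"])
k=calibration("wrist");p,d=camera("wrist")
X=cloud("wrist",d,np.ones_like(d,bool),k);L=(X-BO)@bedR()
q=L[(L[:,2]>.038)&(L[:,2]<.049)&(abs(L[:,0])<.02)&(abs(L[:,1])<.1)];R=cv2.minAreaRect((q[:,:2]*1000).astype(np.float32))
print("blank",R,np.median(q[:,2]),np.percentile(q,[1,99],0))
for s in (-1,1):
    q=L[(L[:,2]>.0455)&(L[:,2]<.0505)&(abs(L[:,0]-s*.085)<.012)&(abs(L[:,1])<.026)];print("pin",len(q),q.mean(0),np.percentile(q,[1,99],0))
E
python3 m2.py
python3 - <<'E'
from h import *
plan([.578,-.388,.12],down(70.6),14)
plan([.53,-.32,.2],down(70.6),14)
E
```

```text
[0.004  0.0001 0.1097] [ 0.4816 -0.0532  0.186 ] [149.583    0.1349  88.8183]
blank ((-1.088205337524414, 0.21854400634765625), (21.974782943725586, 149.4046173095703), 0.14554080367088318) 0.04197673923853648 [[-0.0118 -0.072   0.0404]
 [ 0.0097  0.0741  0.0435]]
pin 745 [-0.0843  0.0006  0.048 ] [[-0.091  -0.0254  0.0456]
 [-0.0789  0.0254  0.05  ]]
pin 731 [0.084  0.0009 0.0479] [[ 0.0786 -0.0254  0.0456]
 [ 0.0904  0.0256  0.0498]]
N 14 turn [ 2.15 -0.34  1.27] shift [-0.0225  0.0097  0.0071] tot [30.  -4.7 17.8] [-0.3326  0.0568  0.1073]
N 14 turn [ 2.15 -0.34  1.27] shift [-0.0182  0.007   0.0004] tot [30.  -4.7 17.8] [-0.2658  0.0545  0.0132]
```

Run:
```python
from h import *
plan([.57,-.375,.15],down(70.6),16)
```

```text
N 16 turn [ 1.88 -0.29  1.11] shift [-0.0189  0.0084  0.0042] tot [30.  -4.7 17.8] [-0.3199  0.0648  0.0772]
```

{"method": "servo_tool", "body": {"moves": [[[1.9,-0.3,1.1],[-0.019,0.0084,0.004],60],[[1.9,-0.3,1.1],[-0.019,0.0084,0.004],60],[[1.9,-0.3,1.1],[-0.019,0.0084,0.004],60],[[1.9,-0.3,1.1],[-0.019,0.0084,0.004],60],[[1.9,-0.3,1.1],[-0.019,0.0084,0.004],60],[[1.9,-0.3,1.1],[-0.019,0.0084,0.004],60],[[1.9,-0.3,1.1],[-0.019,0.0084,0.004],60],[[1.9,-0.3,1.1],[-0.019,0.0084,0.004],60]]}}

```text
time: 19.75
ee_pos: [0.5416, -0.2115, 0.1739]
tcp_rot: [165.5, -1.1, 79.8]
wrist_force: [0.5, 0.5, 0.5]
opening: 0.0508
grasp_force: 0.0
```

{"method": "servo_tool", "body": {"moves": [[[1.9,-0.3,1.1],[-0.019,0.0084,0.004],60],[[1.9,-0.3,1.1],[-0.019,0.0084,0.004],60],[[1.9,-0.3,1.1],[-0.019,0.0084,0.004],60],[[1.9,-0.3,1.1],[-0.019,0.0084,0.004],60],[[1.9,-0.3,1.1],[-0.019,0.0084,0.004],60],[[1.9,-0.3,1.1],[-0.019,0.0084,0.004],60],[[1.9,-0.3,1.1],[-0.019,0.0084,0.004],60],[[1.9,-0.3,1.1],[-0.019,0.0084,0.004],60],[[0,0,0],[0,0,0],60],[[0,0,0],[0,0,0],60]]}}

```text
time: 20.75
ee_pos: [0.5728, -0.3749, 0.1492]
tcp_rot: [-179.2, 0.2, 70.8]
wrist_force: [0.4, -0.5, -0.2]
opening: 0.0512
grasp_force: 0.0
```

Run:
```python
from h import *
o=get_obs();print(o["ee_pos"],o["tcp_rot"],o["qd"])
k=calibration("wrist");p,d=camera("wrist");save("w6",p)
r=cut_out("clamp_bar","wrist")
X=cloud("wrist",d,r[0]["mask"],k);print(r[0]["score"],len(X))
def fit(z0,z1,n):
    q=X[(X[:,2]>z0)&(X[:,2]<z1)];R=cv2.minAreaRect((q[:,:2]*1000).astype(np.float32));print(n,len(q),R,np.median(q[:,2]))
fit(.08,.092,"grip top");fit(.055,.067,"steel top")
for n in("bar_grip","hook_a"):print(n,[(round(r["score"],2),W("wrist",r["xyz"],k)) for r in mark_of(n,"wrist")[:2]])
```

```text
[ 0.5728 -0.3749  0.1492] [-179.2374    0.21     70.796 ] [ 0.7801 -2.6461 -0.9075  0.0635  0.2732 -0.0235]
0.81 6108
grip top 1639 ((577.0012817382812, -389.38836669921875), (59.568084716796875, 23.88458251953125), 70.68567657470703) 0.08552422953560898
steel top 4136 ((576.617431640625, -389.994140625), (207.02610778808594, 33.86038589477539), 69.96035766601562) 0.06070644413281507
bar_grip [(0.91, array([ 0.5754, -0.3868,  0.0763])), (0.45, array([ 0.4029, -0.3601,  0.0063]))]
hook_a [(0.79, array([ 0.605 , -0.3087,  0.0375])), (0.72, array([ 0.5461, -0.4661,  0.0362]))]
```

View pics/w6.png

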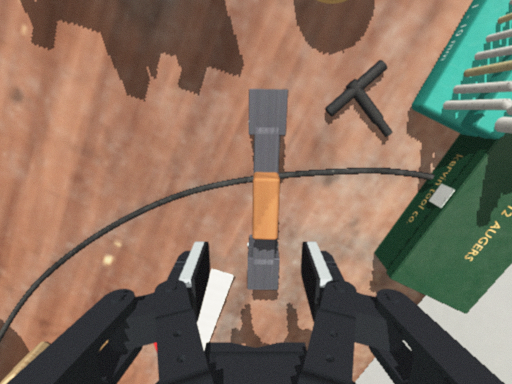

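Run:
```python
from h import *
s=plan([.5768,-.3897,.06],down(70.1),5)
```

```text
N 5 turn [-0.11  0.05  0.15] shift [-0.0026  0.0019  0.0184] tot [-0.6  0.3  0.7] [-0.0129  0.0097  0.0921]
```

{"method": "servo_tool", "body": {"moves": [[[-0.1,0,0.1],[-0.0026,0.0019,0.018],60],[[-0.1,0,0.1],[-0.0026,0.0019,0.018],60],[[-0.1,0.1,0.1],[-0.0026,0.0019,0.018],60],[[-0.1,0.1,0.2],[-0.0026,0.0019,0.018],60],[[-0.1,0.1,0.2],[-0.0026,0.0019,0.018],60],[[0,0,0],[0,0,0],60]]}}

```text
time: 21.55
ee_pos: [0.5756, -0.3894, 0.0592]
tcp_rot: [-179.7, -0.1, 70.1]
wrist_force: [-0.7, -0.1, 0.1]
opening: 0.0512
grasp_force: 0.0
```

Run:
```python
from h import *
o=get_obs();print(o["ee_pos"],o["tcp_rot"])
s=plan([.5768,-.3897,.018],down(70.1),3)
```

```text
[ 0.5756 -0.3894  0.0592] [-179.7066   -0.0804   70.1186]
N 3 turn [-0.1  -0.03  0.01] shift [0.     0.0004 0.0137] tot [-0.3 -0.1  0. ] [0.     0.0014 0.0412]
```

{"method": "servo_tool", "body": {"force": 110, "moves": [[[-0.1,0,0],[0,0.0005,0.0137],60],[[-0.1,0,0],[0,0.0005,0.0137],60],[[-0.1,0,0],[0,0,0.0137],60],[[0,0,0],[0,0,0],45],[[0,0,0],[0,0,0],15],[[0,0,0],[0,0,0],15],[[0,0,0],[0,0,0],15],[[0,0,0],[0,0,0],15],[[0,0,0],[0,0,0],15]]}}

```text
time: 22.45
ee_pos: [0.5778, -0.3908, 0.0203]
tcp_rot: [179.8, -0.0, 70.1]
wrist_force: [0.1, -0.1, -3.1]
opening: 0.0226
grasp_force: 107.7
```

Run:
```python
from h import *
o=get_obs();print(o["ee_pos"],o["tcp_rot"],o["opening"],o["grasp_force"],o["wrist_force"],o["q"])
T=np.array(o["ee_pos"]);b=bedR();Rg=tool_from(-b[:,2],-b[:,1]);print(Ro.from_matrix(Rg).as_euler("xyz",degrees=True))
Rg=tool_from(-b[:,2],b[:,1]);print(Ro.from_matrix(Rg).as_euler("xyz",degrees=True))
s=(T,Ro.from_euler("xyz",o["tcp_rot"],degrees=True).as_matrix())
u=plan(T+[0,0,.13],s[1],4,s)
v=plan([.49,-.20,.23],down(125),10,u)
w=plan(bp([0,0,.13]),Rg,12,v)
```

```text
[ 0.5778 -0.3908  0.0203] [179.8234  -0.0332  70.1018] 0.022594419519845404 107.71241918206215 [ 0.0722 -0.1208 -3.0999] [-34.1063  25.2944  14.7954  79.338    0.0755  75.792 ]
[180.   -30.    -1.26]
[-180.     30.    178.74]
N 4 turn [0. 0. 0.] shift [ 0.      0.0001 -0.0325] tot [0. 0. 0.] [ 0.0001  0.0004 -0.13  ]
N 10 turn [ 0.02  0.01 -5.49] shift [ 0.0208 -0.0064 -0.008 ] tot [  0.2   0.1 -54.9] [ 0.1496 -0.1472 -0.0801]
N 12 turn [-1.17 -2.31 -4.37] shift [0.0082 0.0101 0.0007] tot [-14.1 -27.7 -52.5] [0.133  0.0663 0.0284]
```

{"method": "servo_tool", "body": {"moves": [[[0,0,0],[0,0,-0.01],15],[[0,0,0],[0,0,-0.03],15],[[0,0,0],[0,0,-0.045],15],[[0,0,0],[0,0,-0.045],15],[[0,0,-5.5],[0.021,-0.0064,-0.008],15],[[0,0,-5.5],[0.021,-0.0064,-0.008],15],[[0,0,-5.5],[0.021,-0.0064,-0.008],15],[[0,0,-5.5],[0.021,-0.0064,-0.008],15],[[0,0,-5.5],[0.021,-0.0064,-0.008],15],[[0,0,-5.5],[0.021,-0.0064,-0.008],15],[[0,0,-5.5],[0.021,-0.0064,-0.008],15],[[0,0,-5.5],[0.021,-0.0064,-0.008],15]]}}

```text
time: 23.65
ee_pos: [0.5286, -0.2252, 0.2151]
tcp_rot: [179.8, 0.1, 114.3]
wrist_force: [-0.2, -0.3, -3.3]
opening: 0.0229
grasp_force: 108.9
```

{"method": "servo_tool", "body": {"moves": [[[0,0,-5.5],[0.021,-0.0064,-0.008],15],[[0,0,-5.5],[0.021,-0.0064,-0.008],15],[[-1.2,-2.3,-4.4],[0.0082,0.01,0.0007],15],[[-1.2,-2.3,-4.4],[0.0082,0.01,0.0007],15],[[-1.2,-2.3,-4.4],[0.0082,0.01,0.0007],15],[[-1.2,-2.3,-4.4],[0.0082,0.01,0.0007],15],[[-1.2,-2.3,-4.4],[0.0082,0.01,0.0007],15],[[-1.2,-2.3,-4.4],[0.0082,0.01,0.0007],15]]}}

```text
time: 24.45
ee_pos: [0.5051, -0.1173, 0.2237]
tcp_rot: [176.0, 15.2, 151.3]
wrist_force: [-0.7, 0.0, -3.3]
opening: 0.0227
grasp_force: 108.8
```

Run:
```python
from h import *
o=get_obs();print(o["ee_pos"],o["tcp_rot"],o["opening"],o["grasp_force"],o["wrist_force"],o["q"])
b=bedR();Rg=tool_from(-b[:,2],b[:,1])
plan(bp([0,0,.11]),Rg,8)
```

```text
[ 0.5051 -0.1173  0.2237] [176.0353  15.2492 151.3261] 0.022739650158134974 108.81223820149899 [-0.6765  0.0446 -3.2512] [-12.9108 -16.0486  -8.588   81.7185  -0.2716  15.1947]
N 8 turn [-0.84 -1.7  -3.23] shift [0.0069 0.0067 0.0028] tot [ -6.7 -13.6 -25.8] [0.0629 0.0414 0.0266]
```

{"method": "servo_tool", "body": {"moves": [[[-0.8,-1.7,-3.2],[0.007,0.0067,0.0028],15],[[-0.8,-1.7,-3.2],[0.007,0.0067,0.0028],15],[[-0.8,-1.7,-3.2],[0.007,0.0067,0.0028],15],[[-0.8,-1.7,-3.2],[0.007,0.0067,0.0028],15],[[-0.9,-1.7,-3.2],[0.007,0.0067,0.0028],15],[[-0.9,-1.7,-3.3],[0.007,0.0067,0.0028],15],[[-0.9,-1.7,-3.3],[0.007,0.0067,0.0028],15],[[-0.8,-1.7,-3.3],[0.007,0.0067,0.0028],15],[[0,0,0],[0,0,0],15],[[0,0,0],[0,0,0],15]]}}

```text
time: 25.45
ee_pos: [0.4792, -0.0529, 0.1848]
tcp_rot: [180.0, 29.9, 178.5]
wrist_force: [-0.4, 0.5, -3.5]
opening: 0.0225
grasp_force: 108.9
```

```bash
cat > m3.py <<'E'
from h import *
o=get_obs();print("bed",(o["ee_pos"]-BO)@bedR(),o["tcp_rot"],o["wrist_force"],o["opening"])
b=bedR();Rg=tool_from(-b[:,2],b[:,1])
k=calibration("wrist");p,d=camera("wrist")
import sys;save(sys.argv[1],p)
X=cloud("wrist",d,np.ones_like(d,bool),k);L=(X-BO)@b*1000
zt=(o["ee_pos"]-BO)@b@[0,0,1]*1000-20.3+59 # steel top expected in bed
t=L[(abs(L[:,2]-zt)<6)&(abs(L[:,1])<25)&(abs(L[:,0])<130)]
print("steel top z exp",zt,np.median(t[:,2]) if len(t) else None,len(t))
if len(t):
    print(cv2.minAreaRect(t[:,:2].astype(np.float32)),np.percentile(t,[1,99],0).round(1),"plane",np.linalg.lstsq(np.c_[t[:,:2],np.ones(len(t))],t[:,2],rcond=None)[0])
m={n:mark_of(n,"wrist")[:3] for n in("hook_a","pin_low","pin_high")}
for n in m:print(n,[(round(r["score"],2),((W("wrist",r["xyz"],k)-BO)@b*1000).round(1)) for r in m[n]])
plan(bp([0,0,.07]),Rg,4)
E
python3 m3.py w7
```

```text
bed [0.0013 0.0004 0.1099] [179.9762  29.9078 178.5189] [-0.3818  0.536  -3.4568] 0.022531745130331887
steel top z exp 148.57083954455712 150.56529661498865 11185
((-19.310150146484375, 0.17969703674316406), (49.26857376098633, 168.23568725585938), 89.28292083740234) [[-102.6  -16.4  148.6]
 [  58.1   17.2  152.8]] plane [ -0.0037  -0.006  150.3104]
hook_a [(0.88, array([-87.3,   1.9, 132.9])), (0.81, array([ 85.4,  -0.1, 129.5]))]
pin_low []
pin_high []
N 4 turn [-0.02 -0.03 -0.04] shift [ 0.0004 -0.0001  0.0098] tot [-0.1 -0.1 -0.2] [ 0.0015 -0.0003  0.0392]
```

View pics/w7.png

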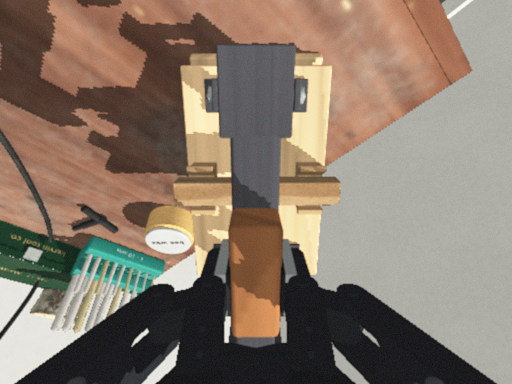

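{"method": "servo_tool", "body": {"moves": [[[0,0,-0.2],[0.0006,0,0.01],15],[[0,0,0],[0,0,0.015],15],[[0,0,0],[0,0,0.01],15],[[0,0,0],[0,0,0.006],15],[[0,0,0],[0,0,0.006],15],[[0,0,0],[0,0,0.005],15],[[0,0,0],[0,0,0],15]]}}

```text
time: 26.35
ee_pos: [0.5049, -0.0533, 0.138]
tcp_rot: [-179.9, 29.8, 178.8]
wrist_force: [-0.3, 0.3, -3.7]
opening: 0.0228
grasp_force: 108.9
```

```bash
python3 m3.py w8
```

```text
bed [0.0001 0.0006 0.0565] [-179.9024   29.8401  178.8382] [-0.2917  0.2872 -3.7495] 0.02283205875766407
steel top z exp 95.19183710479237 97.27579944828616 11190
((-20.59276580810547, -0.25811195373535156), (168.5600128173828, 49.241153717041016), 1.5596264600753784) [[-103.8  -16.7   95.4]
 [  56.9   16.8   99.5]] plane [-0.0051 -0.0054 96.9279]
hook_a [(0.76, array([84.7,  0.7, 77.3]))]
pin_low []
pin_high [(0.68, array([-2.8, -2.9, 37.8]))]
N 4 turn [-0.01 -0.02  0.02] shift [ 0.0002 -0.0001 -0.0032] tot [-0.1 -0.1  0.1] [ 0.0007 -0.0005 -0.0126]
```

{"method": "servo_tool", "body": {"moves": [[[0,0,0],[-0.0007,0,0.003],15],[[0,0,0],[0,0,0.003],15],[[0,0,0],[0,0,0.003],15],[[0,0,0],[0,0,0.003],15],[[0,0,0],[0,0,0.003],15],[[0,0,0],[0,0,0],15]]}}

```text
time: 27.15
ee_pos: [0.5133, -0.0536, 0.1265]
tcp_rot: [-179.9, 29.9, 178.8]
wrist_force: [-3.3, -0.5, 0.6]
opening: 0.0223
grasp_force: 109.9
```

{"method": "servo_tool", "body": {"moves": [[[0,0,0],[0,0,0.003],15],[[0,0,0],[0,0,0.003],15],[[0,0,0],[0,0,0.003],15],[[0,0,0],[0,0,0],15]]}}

```text
time: 27.55
ee_pos: [0.5176, -0.0537, 0.1177]
tcp_rot: [-179.9, 29.9, 178.8]
wrist_force: [0.5, -0.6, -3.6]
opening: 0.0223
grasp_force: 109.2
```

Run:
```python
from h import *
o=get_obs();print("bed",(o["ee_pos"]-BO)@bedR(),o["tcp_rot"],o["wrist_force"]@bedR(),o["torque"])
```

```text
bed [0.001  0.0005 0.0326] [-179.8937   29.8711  178.8412] [-1.3428 -0.544  -3.4316] [-0.106   0.5468  0.0098]
```

{"method": "servo_tool", "body": {"moves": [[[0,0,0],[0,0,0.002],15],[[0,0,0],[0,0,0.002],15],[[0,0,0],[0,0,0.002],15],[[0,0,0],[0,0,0],15]]}}

```text
time: 27.95
ee_pos: [0.5201, -0.0537, 0.1119]
tcp_rot: [-179.9, 29.8, 178.8]
wrist_force: [0.7, 0.1, -3.9]
opening: 0.0227
grasp_force: 108.7
```

```bash
python3 m3.py w9
python3 - <<'E'
from h import *
o=get_obs();print(o["wrist_force"]@bedR())
E
```

```text
bed [0.0003 0.0006 0.0263] [-179.9085   29.7983  178.8369] [ 0.6996  0.1445 -3.9443] 0.022657054468680264
steel top z exp 64.98178667862916 67.12980790589526 11180
((-20.120872497558594, 0.3684062957763672), (49.385066986083984, 168.33489990234375), 88.3065414428711) [[-103.6  -16.6   65.1]
 [  57.    16.9   69.3]] plane [-0.0056 -0.0068 66.739 ]
hook_a [(0.94, array([86.8, -1.7, 43.7])), (0.89, array([-87.1,   2.4,  45.4]))]
pin_low [(0.37, array([ 1.5,  0.3, 80.8]))]
pin_high []
N 4 turn [-0.01 -0.04  0.02] shift [ 0.0002 -0.0001 -0.0108] tot [-0.1 -0.1  0.1] [ 0.0009 -0.0005 -0.0431]
[-1.7712  1.0509 -3.8249]
```

{"method": "servo_tool", "body": {"moves": [[[0,0,0],[0,0,0.001],15],[[0,0,0],[0,0,0.001],15],[[0,0,0],[0,0,0.001],15],[[0,0,0],[0,0,0],15]]}}

```text
time: 28.55
ee_pos: [0.5217, -0.0538, 0.1105]
tcp_rot: [-179.9, 29.9, 178.8]
wrist_force: [-5.8, 0.4, -0.5]
opening: 0.0223
grasp_force: 110.1
```

{"method": "servo_tool", "body": {"moves": [[[0,0,0],[0,0,0.001],15],[[0,0,0],[0,0,0.001],15],[[0,0,0],[0,0,0],15]]}}

```text
time: 28.85
ee_pos: [0.5219, -0.0538, 0.1104]
tcp_rot: [-179.9, 29.9, 178.8]
wrist_force: [-31.3, 0.6, 18.3]
opening: 0.0229
grasp_force: 114.1
```

```bash
python3 m3.py w10
python3 - <<'E'
from h import *
o=get_obs();print(o["wrist_force"]@bedR(),o["torque"])
E
```

```text
bed [0.0011 0.0005 0.0241] [-179.8904   29.865   178.8276] [-31.2522   0.6278  18.2881] 0.02289001542694689
steel top z exp 62.780507205273935 64.76733812239554 11156
((-19.236343383789062, 0.37728309631347656), (49.024253845214844, 168.52883911132812), 89.00313568115234) [[-102.8  -16.7   62.8]
 [  57.6   16.8   67.2]] plane [-0.0022 -0.0044 64.6192]
hook_a [(0.94, array([85. , -0.3, 45.4])), (0.74, array([-86.4,   3.7,  44. ]))]
pin_low []
pin_high []
N 4 turn [-0.02 -0.03  0.02] shift [ 0.0003 -0.0001 -0.0115] tot [-0.1 -0.1  0.1] [ 0.0012 -0.0005 -0.0459]
[-17.368    0.4123  31.5994] [0.2763 3.6082 0.1632]
```

{"method": "servo_tool", "body": {"moves": [[[0,0,0],[0.0006,0,0.001],15],[[0,0,0],[0,0,0.0005],15],[[0,0,0],[0,0,0],15]]}}

```text
time: 29.35
ee_pos: [0.522, -0.0538, 0.1104]
tcp_rot: [-179.9, 29.9, 178.8]
wrist_force: [-45.3, 2.9, 30.3]
opening: 0.0228
grasp_force: 116.5
```

Run:
```python
from h import *
o=get_obs();print((o["ee_pos"]-BO)@bedR(),o["wrist_force"]@bedR(),o["torque"])
p2,d2=camera("side")
for n in("hook_a","latch_a"):
    try:print(n,[(round(r["score"],2),((W("side",r["xyz"])-BO)@bedR()*1000).round(1)) for r in mark_of(n,"side")[:3]])
    except Exception as e:print(e)
r=recognise("latch_a","side");print([(x["score"],((W("side",x["xyz"])-BO)@bedR()*1000).round(1)) for x in r])
cv2.imwrite("pics/s11.png",cv2.resize(p2[190:330,110:290],None,fx=4,fy=4,interpolation=cv2.INTER_CUBIC)[:,:,::-1])
```

```text
[0.0012 0.0004 0.024 ] [-24.0793   1.8707  48.8978] [0.4772 4.8931 0.218 ]
hook_a [(0.95, array([-84.7,  -2.1,  44.3])), (0.72, array([85.6,  2.5, 39.8]))]
it knows: bar_grip, bed, cable_bend, clamp_bar, cradle, hook, new_blank, new_blank_mid, old_blank, old_blank_mid, pin_high, pin_low, rest_mid
[(0.3, array([-181.6,   23.6,   23.7]))]
```

{"method": "servo_tool", "body": {"moves": [[[0,0.5,0],[0,0,0],15],[[0,0,0],[0,0,0],15],[[0,-0.5,0],[0,0,0],15],[[0,-0.5,0],[0,0,0],15],[[0,0,0],[0,0,0],15],[[0,0.5,0],[0,0,0],15],[[0,0,0],[0,0,-0.003],15],[[0,0,0],[0,0,0],15]]}}

```text
time: 30.3
ee_pos: [0.522, -0.0538, 0.1106]
tcp_rot: [-179.9, 30.0, 178.8]
wrist_force: [-8.7, 0.7, 6.3]
opening: 0.0222
grasp_force: 110.7
```

View pics/s11.png

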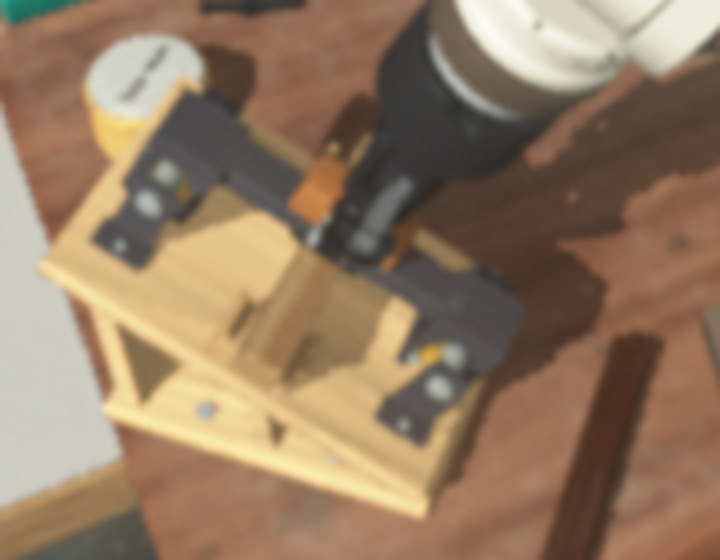

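Run:
```python
from h import *
p,d=camera("side")
hsv=cv2.cvtColor(p,cv2.COLOR_RGB2HSV)
k=calibration("side");K=np.array(k["camera_matrix"]);X=[]
v,u=np.nonzero(d>0);z=d[v,u]
P=np.c_[(u-K[0,2])/K[0,0]*z,(v-K[1,2])/K[1,1]*z,z];L=((P-np.array(k["t"]))@np.array(k["R"])-BO)@bedR()*1000
H=hsv[v,u].astype(int)
m=(abs(abs(L[:,0])-78)<30)&(abs(L[:,1])<32)&(L[:,2]>4)&(L[:,2]<60)&(H[:,1]>110)&(H[:,0]>10)&(H[:,0]<32)
for a,h,uu,vv in zip(L[m],H[m],u[m],v[m]):print(uu,vv,a.round(),h)
```

```text
155 237 [77. 10. 23.] [ 19 134 124]
156 237 [76.  8. 22.] [ 19 126 121]
155 238 [76. 11. 20.] [ 19 140 126]
156 238 [75. 10. 21.] [ 19 141 125]
157 238 [73.  9. 22.] [ 18 114 105]
155 239 [75. 15. 24.] [ 19 118 115]
156 239 [74. 12. 21.] [ 18 126 115]
216 276 [-72.  10.  22.] [ 19 125 141]
217 276 [-74.   8.  21.] [ 19 131 154]
218 276 [-76.   8.  23.] [ 18 129 156]
219 276 [-73.  17.  39.] [ 19 117 150]
215 277 [-71.  13.  22.] [ 19 140 157]
216 277 [-73.  12.  21.] [ 20 158 176]
217 277 [-75.  11.  22.] [ 20 161 189]
218 277 [-77.   9.  21.] [ 20 155 189]
219 277 [-79.   8.  22.] [ 20 137 180]
215 278 [-72.  15.  22.] [ 19 138 183]
216 278 [-74.  14.  23.] [ 20 163 203]
217 278 [-76.  12.  21.] [ 20 165 210]
218 278 [-77.  12.  23.] [ 20 160 204]
219 278 [-80.   9.  20.] [ 20 137 188]
216 279 [-76.  13.  18.] [ 20 153 212]
217 279 [-77.  14.  21.] [ 20 159 213]
218 279 [-72.  31.  50.] [ 20 154 197]
219 279 [-76.  24.  41.] [ 20 124 171]
```

{"method": "servo_tool", "body": {"moves": [[[0,0,0],[0,0,0],35],[[0,0,0],[0,0,0],45],[[0,0,0],[0,0,0],45],[[0,0,0],[0,0,0],45],[[0,0,0],[0,0,-0.01],45],[[0,0,0],[0,0,-0.025],45],[[0,0,0],[0,0,-0.04],45],[[0,0,0],[0,0,-0.04],45],[[0,0,0],[0,0,-0.02],45],[[0,0,0],[0,0,0],45],[[0,0,0],[0,0,0],45]]}}

```text
time: 31.45
ee_pos: [0.4544, -0.0522, 0.227]
tcp_rot: [-179.9, 29.9, 178.8]
wrist_force: [0.1, 0.4, -0.7]
opening: 0.0387
grasp_force: 0.0
```

Run:
```python
from h import *
p,d=camera("wrist");k=calibration("wrist");b=bedR()
r=cut_out("clamp_bar","wrist");L=(cloud("wrist",d,r[0]["mask"],k)-BO)@b*1000
q=L[(abs(L[:,2]-65)<7)];print(cv2.minAreaRect(q[:,:2].astype(np.float32)),np.median(q[:,2]),np.percentile(q,[1,99],0))
L=(cloud("wrist",d,d>0,k)-BO)@b*1000;q=L[(abs(L[:,2]-42)<4)&(abs(L[:,0])<20)&(abs(L[:,1])<85)];print("blank",np.percentile(q,[1,99],0),np.median(q[:,2]))
print(get_obs()["wrist_force"],get_obs()["time"])
```

```text
((-3.0249862670898438, 0.34874725341796875), (33.70755386352539, 205.87074279785156), 89.92048645019531) 64.00409813800279 [[-105.0032  -16.0815   62.1277]
 [  98.0183   16.6348   65.9117]]
blank [[-13.1369 -72.1195  39.053 ]
 [  8.9896  74.6377  42.6026]] 40.985042984684426
[ 0.0376  0.458  -0.1041] 31.55
```

```bash
python3 -c "
from workcell import *
print(job_done())"
```

```text
the job is handed in; nothing more can be done
None
```

I handed the job in at about 31.6 s of the 61 s allowed. My last measurements showed the old blank flat on the worktop, the new blank in both rests, and the clamp bar home on both pins with both latches shut. No verdict came back.

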